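Fit a terminal block in a cable junction box under a propped lid

ROBOT

A 6-joint arm with a two-finger parallel gripper is mounted at the origin on the work surface. World frame = base frame: x ahead of the robot, y to its left, z up, the work surface at z = 0. Lengths are in mm, angles in rad, forces in N, time in s.
With the tool pointing down it reaches from about 350 to 975 mm from the base axis. Payload 4.9 kg.
Tool frame: the origin (TCP) lies at the very end of the fingers, on their centre line; the grasp point (between the pads) lies 19 mm behind it; z points along the fingers, y is the direction in which the jaws open and shut (so a half turn about z gives the same grasp; the last joint's range is limited). The gripper opens to 85 mm and grips with 20 to 120 N. Pads are 22 mm wide; open, the fingers measure 114 mm over their backs; the gripper's body (76 mm by 85 mm) begins 54 mm behind the grasp point. The pads swing forward as they close: fully open they stand 13 mm farther back than shut.
Start: joints at [-1.366, 0.053, 1.613, -0, 1.476, -0.119], TCP at [198.851, -592.503, 231.304] pointing down, gripper open.
Joint ranges: [-3.01, 3.01], [-1.01, 2.22], [0.06, 2.58], [-1.02, 4.17], [0.09, 2.62], [-3.14, 3.14]. Speed limits (rad/s): [2.57, 2.57, 3.14, 3.14, 3.14, 3.14].

INTERFACE

Orientations are given as a rotation vector (axis times angle).
In Python, from rig import robot, read_camera gives the robot as it stands.
- The arm moves only by the shell command python3 -m crank 'ROWS'. ROWS is JSON, a list of rows, each a list of 7 numbers: the shift along the tool's x, y, z in mm, then the turn, a rotation vector about the tool's x, y, z in degrees, then the finger opening in mm, from 0 to 85.4. In form: [[dx, dy, dz, wx, wy, wz, grip], ...]. A call has 1 to 12 rows; each row is the pose to reach, as a shift and turn from the pose measured when the call began, along the tool's axes at that moment; what a row does not reach only later rows make up. A row lasts 1/12 s, in which the tool goes at most 41.7 mm and 7.16 degrees, less where a joint would pass 70% of its speed; a pose out of reach is approached as far as the arm can. A call with a gripper value outside its range is refused whole. The fingers move at their own pace and stop on an object; the grip force is fixed at half the most. Time passes only in rows, so rows that repeat a pose let the fingers close. It gives the time, the measured TCP pose, the force and the opening at its end, in the units of the state.
- robot.read_state(): the state, without advancing time (a new reading comes with each control period).
- read_camera(name): name is "scene" or "side" or "wrist"; returns a dict with "color" (400x640x3 uint8, red, green, blue), "depth" (400x640 float32, mm along the optical axis (not along the pixel's ray), 0 where there is no reading), "mtx" (3x3 intrinsics, pixels), "R" (3x3) and "t" (3): a world point X has camera coordinates R X + t. Camera axes: x right, y down, z forward; pixel columns grow to the right and rows downward; lengths in mm; the calibration is good to about 2 mm. A picture is of the moment at which its call begins.
- robot.finish_job(): hands the job in, once; it reports no verdict.
The state is a dict: "time_s": time; "qpos": joint angles; "dq": joint speeds; "tau": joint torques, N m; "eef_pos": TCP position; "tcp_rot": TCP orientation; "ft_force": force on the tool from outside, world axes, zero at the start; "ft_torque": the same for the moment, N m; "width": opening from 0.0 (shut) to 1.0 (fully open).
Only numpy, scipy, OpenCV 4.12 (cv2) and the standard library are available. Lean on these libraries where they do the work, as an engineer would, in place of code of your own. Each camera call takes 0.05 s, during which the arm holds its last target. There are 200 camera calls.

TASK

Swing the junction box's lid fully open and prop it by swinging the stay over so that its hook drops onto the lid's pin. With the lid propped, set the long terminal block (not the short one) gently into the empty cradle inside the box, flat and lengthways between its rails; then lift the stay off, fold it fully back down while the lid stands open, and lower the lid shut without letting it slam. Leave everything else on the bench where it is.

Things in the scene. Friction and masses are not known exactly. Their poses are not given: they have to be found in the camera images.
- box: Junction box: open-topped, grey, 180 (x) x 220 (y) x 90 (z) mm, walls and floor 6 mm, fixed. Origin: centre of its underside; x points from its front wall (nearest the robot) to its hinge wall, y left, z up. Lid hinged on the back top edge (+x); stay pivoted outside the right wall (-y); a cable gland sticks 30 mm out of the left wall; ears stick 21 mm out at the foot of the front and back walls.
- lid (a joint): Lid angle, rad: 0 shut, 1.70 fully open on its stop. Free hinge: past its balance point (about 1.5) it leans back on the stop, below that it falls shut. 0.45 kg plate, 184 x 224 x 8 mm, with a bar handle on its outer face and a steel pin (10 mm thick, along box y) sticking 30 mm out of its right edge, 50 mm from the hinge line, on which the stay hooks.
- lid_hinge (a point): Middle of the lid's hinge line, which runs along box y: in the box frame x 90, y 0, z 90.5 mm. Its axes turn with the lid (like the box's when shut).
- lid_handle (a point): Middle of the lid's bar handle: round bar 12 mm thick, 90 mm long along box y, axis 55 mm off the lid's outer face, a leg at each end. Lid shut: 160 mm in front of the hinge line, 63 mm above it. It moves on an arc of radius 172 mm about the hinge line; lid fully open: 83 mm behind (+x) and 151 mm above it, on the far side of the upright lid, 24 mm short of its free edge. Axes turn with the lid.
- stay (a joint): Stay angle, rad: 0 folded (level, pointing to the box's front, on its stop), growing as it swings up and over towards the lid; with the lid fully open its hook rests on the lid's pin at about 2.47. It swings freely and falls to whichever side of upright (1.57) it is on. While hooked, the lid can swing only about 0.1 rad. To free it, lift it back the way it came.
- stay_pivot (a point): Pivot of the stay (axis along box y), in the middle plane of its bar: box frame x 10, y -130, z 80 mm. The stay is a steel bar 10 x 10 mm reaching 125 mm from the pivot, with two teeth at its end (inner faces 97 and 119 mm out, 13 mm long) that form the hook; they point up when it is folded, down when it is over. Axes turn with the stay.
- stay_knob (a point): Where to take the stay's black knob: round peg 14 mm thick along box y, 65 mm from the pivot, sticking out 50 mm from the bar's outer side, away from the box; this point is 33 mm outside the bar's middle plane. Folded: 65 mm in front of the pivot, at its height; hooked: about 51 mm behind and 41 mm above the pivot. Axes turn with the stay.
- cradle: Empty mounting cradle on the box's floor, in its left or right half: bare metal slab 142 (x) x 60 (y) x 14 mm with 8 mm high rails at its sides and ends; free space between them 130 (x) x 46 (y) mm. Origin: centre of the slab's underside, 6 mm above the bench; axes parallel to the box's. A seated block's underside is 14 mm above this origin.
- transformer: Small transformer fixed in the other half of the box's floor: 110 by 52 by 46 mm, dark core and copper winding. Not to be handled. Origin: centre of its underside.
- block: The long terminal block to fit: grey plastic, ten ways with screws in two rows on top, 110 (x) by 34 (y) by 46 (z) mm, about 0.24 kg (0.17 to 0.33). It stands loose and upright on the bench left or right of the box. Origin: centre of its underside, x along its length, z up.
- short_block: Five-way terminal block of the same section, only 58 mm long (58 by 34 by 46 mm), loose on the bench. Not wanted. Origin: centre of its underside.
- relay: Plug-in relay, upright grey housing on a black base, 46 by 46 by 68 mm, loose on the bench. Origin: centre of its underside.
- meter: Analogue test meter lying on its back, 150 by 100 by 52 mm, loose. Origin: centre of its underside.
- tin: Closed round metal tin, 60 mm across and 75 mm high, standing loose. Origin: centre of its underside.
- screwdriver: Screwdriver lying on the bench, loose, 200 mm long along its x, handle 26 mm thick. Origin: underneath it, near its middle.
- wrench: Spanner lying on the bench behind the box, loose, 180 mm long along its x. Origin: underneath it, near its middle.
- parts_tray: Shallow four-part plastic tray, 110 by 160 by 40 mm, loose. Origin: centre of its underside.
Mind the look-alikes: they are no part of the job. What is shaped like the block but blue or turquoise is not meant.

How it is judged:
By the outcome, as a careful person would: the job done as asked, in the order asked, and still so for the second after the job is handed in, with the robot touching nothing.
It also fails if it takes over 72 s, if anything falls off the work surface, if the arm or the gripper's body presses on something with over 40 N, if the wrist force passes 120 N, or if a joint passes its speed limit or range.

## Working session

There is one attempt and no reset: what is moved stays moved. The work goes in short steps, Python scripts to look and compute and a shell command to move; the robot and the scene stay as the last step left them, time stands still between calls to the robot, and variables do not carry over. Pictures are saved under pics/ and viewed, about 8 in all and at most 12, crops included, and the job is handed in when it is done.

```bash
ls; mkdir -p pics
python3 - <<'E'
from rig import robot, read_camera
import cv2, numpy as np
print(robot.read_state())
for n in ("scene","side"):
    c=read_camera(n); np.savez(f"{n}0.npz",**c)
    cv2.imwrite(f"pics/{n}0.png",c["color"][:,:,::-1]); print(n,c["mtx"].round(1).tolist(),(-c["R"].T@c["t"]).round(0))
E
```

```text
pics
{'time_s': 0.0, 'qpos': array([-1.36600422e+00,  5.33741969e-02,  1.61428769e+00, -8.22117824e-06,
        1.47602626e+00, -1.18983520e-01]), 'dq': array([-1.19041723e-03, -9.64730415e-04,  1.11845282e-03, -5.82603708e-05,
        5.23837178e-04, -9.08115949e-04]), 'tau': array([-8.32639271e-04, -3.93689203e+01, -3.70174742e+01, -2.31096192e-04,
        7.30016400e-03, -1.57511363e-05]), 'eef_pos': array([ 198.72201753, -591.90364506,  230.05605738]), 'tcp_rot': array([-3.09844953e+00, -5.06030837e-01,  1.53920120e-04]), 'ft_force': array([-2.07029265e-01,  7.55818380e-01,  7.50170377e-04]), 'ft_torque': array([0.01248686, 0.00523786, 0.05579641]), 'width': 1.0010438411067921}
scene [[511.6, 0.0, 314.3], [0.0, 511.6, 199.1], [0.0, 0.0, 1.0]] [1477.  374. 1451.]
side [[414.9, 0.0, 325.0], [0.0, 414.9, 196.4], [0.0, 0.0, 1.0]] [154. 845. 729.]
```

View pics/scene0.png

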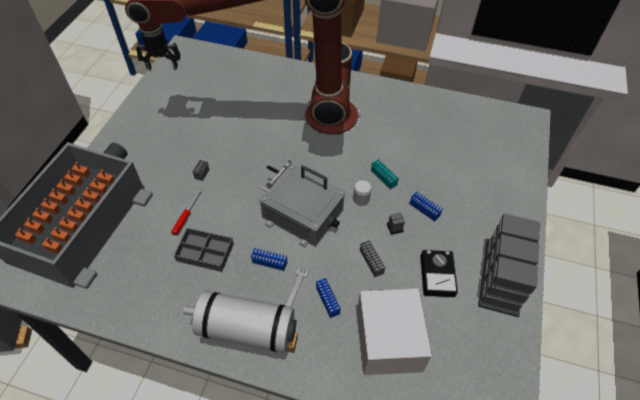

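View pics/side0.png

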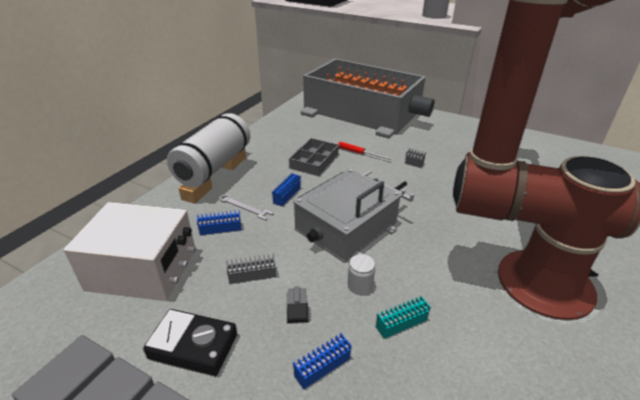

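The scene picture shows the box at (303,203) with its handle at (314,176) and its stay at (280,178). In the side picture the box is at (347,212). Candidates for the block:
- Grey ten-way: scene (372,258), side (250,268). Grey and long, so it fits the description.
- Grey five-way: scene (201,169). This is the short one.
- Blue: (268,259), (328,297), (426,205), and turquoise (384,173). The colour rules these out.

I'll measure these and confirm with a crop.

```bash
cat > h.py <<'E'
import numpy as np, cv2
from scipy.spatial.transform import Rotation as Ro
def cloud(c):
    d=c["depth"]; v,u=np.mgrid[0:d.shape[0],0:d.shape[1]]; K=c["mtx"]
    P=np.stack([(u-K[0,2])*d/K[0,0],(v-K[1,2])*d/K[1,1],d],-1)
    W=(P-c["t"])@c["R"]; W[d<=0]=np.nan; return W
def rect(P):
    r=cv2.minAreaRect(P[:,:2].astype(np.float32)); return np.round(r[0],1),np.round(r[1],1),round(r[2],1)
def proj(c,X):
    p=(np.asarray(X)@c["R"].T+c["t"])@c["mtx"].T; return p[...,:2]/p[...,2:]
E
python3 - <<'E'
from h import *
for n,bb,lb in (("scene",(345,230,400,285),(250,160,355,250)),("side",(220,245,285,290),(285,165,420,260))):
    c=dict(np.load(n+"0.npz")); W=cloud(c)
    for nm,b,z0,z1 in (("block",bb,15,60),("lid",lb,93,104)):
        P=W[b[1]:b[3],b[0]:b[2]].reshape(-1,3); P=P[np.isfinite(P[:,0])]
        m=(P[:,2]>z0)&(P[:,2]<z1); Q=P[m]; print(n,nm,len(Q),rect(Q),Q[:,2].max().round(1),np.median(Q[:,2]).round(1))
a=dict(np.load("scene0.npz"))["color"]; b=dict(np.load("side0.npz"))["color"]
A=cv2.resize(a[150:300,230:430],(800,600)[0:2] and (600,450)); B=cv2.resize(b[240:295,215:290],(200,147))
im=np.zeros((450,800,3),np.uint8); im[:,:600]=A; im[:147,600:]=B; cv2.imwrite("pics/crop1.png",im[:,:,::-1])
E
```

```text
scene block 453 (array([575.6, 312.5]), array([ 99.4, 194. ]), 86.1) 53.2 39.7
scene lid 2717 (array([490.5,   7.9]), array([293.1, 211.6]), 72.4) 104.0 99.3
side block 807 (array([618.6, 314.5]), array([110. ,  38.3]), 40.7) 46.0 34.1
side lid 3360 (array([493.2,  33.6]), array([256.6, 203.3]), 71.2) 103.4 96.3
```

View pics/crop1.png

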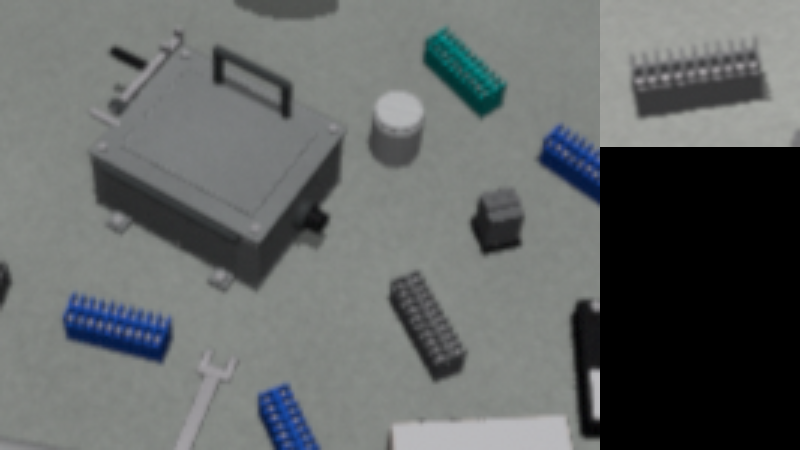

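The crop confirms that the grey ten-way at scene (372,258) is the block. The box lid, the stay with its black knob (left, crop (128,57)) and the handle are all visible. Next I'll fit the yaw and centre more carefully.

Run:
```python
from h import *
from scipy.optimize import minimize
def sdfcount(P,cx,cy,yaw,L,Wd):
    pass
def fit(Q,L,Wd,x0):
    # rectangle fit: robust boundary via soft inside count minus area coverage
    cells=np.unique(np.round(Q[:,:2]/2).astype(int),axis=0)*2.0
    def f(p):
        d=cells-p[:2]; c,s=np.cos(p[2]),np.sin(p[2])
        a=np.abs(d@[c,s])-L/2; b=np.abs(d@[-s,c])-Wd/2
        return np.minimum(np.maximum(np.maximum(a,b),0),8).sum()
    best=min((minimize(f,[x0[0],x0[1],y],method="Nelder-Mead",options=dict(initial_simplex=[[x0[0],x0[1],y],[x0[0]+8,x0[1],y],[x0[0],x0[1]+8,y],[x0[0],x0[1],y+.1]])) for y in np.arange(-1.5,1.6,.15)),key=lambda r:r.fun)
    return best.x.round(3),round(np.degrees(best.x[2]),1),round(best.fun/len(cells),2)
for n,bb,lb in (("scene",(345,230,400,285),(250,160,355,250)),("side",(220,245,285,290),(285,165,420,260))):
    c=dict(np.load(n+"0.npz")); W=cloud(c)
    def sel(b,z0,z1):
        P=W[b[1]:b[3],b[0]:b[2]].reshape(-1,3); P=P[np.isfinite(P[:,0])]; return P[(P[:,2]>z0)&(P[:,2]<z1)]
    Q=sel(bb,12,50); Q=Q[np.hypot(Q[:,0]-618,Q[:,1]-314)<75]; print(n,"block",fit(Q,110,34,(618,314)), len(Q))
    Q=sel(lb,95.5,102); m=np.median(Q[:,:2],0); print(n,"lid",fit(Q,184,224,m),m,len(Q))
    H=sel((lb[0],lb[1]-20,lb[2],lb[3]),125,170); print(n,"handle",np.median(H,0),H.min(0),H.max(0),len(H))
    T=H[H[:,2]>144]; print(" bar",T.mean(0),np.degrees(np.arctan2(*np.linalg.svd(T[:,:2]-T[:,:2].mean(0))[2][0][::-1])),len(T))
```

```text
scene block (array([621.788, 309.395,   0.708]), np.float64(40.6), np.float64(0.09)) 431
scene lid (array([ 5.0506e+02,  3.7825e+01, -2.7800e-01]), np.float64(-15.9), np.float64(0.18)) [512.47866504  39.7162648 ] 1992
scene handle [437.70302727  56.2397675  155.10326491] [417.2732026    7.82630272 125.6633907 ] [457.74670267 105.09260626 165.51756063] 138
 bar [438.08083262  57.23204151 156.13892076] 74.66054048343109 110
side block (array([617.8  , 315.038,  -2.447]), np.float64(-140.2), np.float64(0.08)) 843
side lid (array([ 4.98712e+02,  4.36580e+01, -2.88000e-01]), np.float64(-16.5), np.float64(0.03)) [502.16380231  61.99971383] 2341
side handle [433.44307563  69.18551488 152.65762262] [416.26618098  12.79376794 125.01154886] [452.50495247 111.20806296 158.46770778] 223
 bar [433.64178174  67.30776056 153.37344744] 73.84594835744142 166
```

```bash
cat >> h.py <<'E'
BO=np.array([503.5,41.,0]); BY=-16.0
def w(b): return BO+Ro.from_euler("z",BY,degrees=True).apply(b)
def go(bp,yaw=0,tilt=0,grasp=True,world=False):
    """row taking the grasp point (or TCP) to box-frame bp; yaw = tool y rel. to box x (deg);
    tilt: leaning of the tool about tool y: + moves gripper body towards box -y (yaw 0)"""
    from rig import robot
    s=robot.read_state(); R0=Ro.from_rotvec(s["tcp_rot"]); 
    Rb=Ro.from_euler("z",(0 if world else BY)+yaw,degrees=True)
    base=Rb*Ro.from_matrix(np.array([[0,1,0],[1,0,0],[0,0,-1.]]))   # tool x=+y, y=+x, z=down
    R=base*Ro.from_euler("y",tilt,degrees=True)
    p=np.array(bp,float) if world else w(bp)
    if grasp: p=p+R.apply([0,0,19])
    d=R0.inv().apply(p-s["eef_pos"]); r=(R0.inv()*R).as_rotvec(degrees=True)
    print("t",round(s["time_s"],2),"row",d.round(1).tolist(),r.round(1).tolist(),"tcp",s["eef_pos"].round(1),"F",s["ft_force"].round(1),"w",round(float(s["width"])*85.4,1))
def tip():
    from rig import robot
    s=robot.read_state(); R=Ro.from_rotvec(s["tcp_rot"]); g=s["eef_pos"]-R.apply([0,0,19])
    print("t",round(s["time_s"],2),"grasp pt box",Ro.from_euler("z",-BY,degrees=True).apply(g-BO).round(1),"F",s["ft_force"].round(1),"w",round(float(s["width"])*85.4,1))
E
python3 -m crank '[[432,-543,-60,0,0,-55.5,60],[432,-543,-60,0,0,-55.5,60],[432,-543,-60,0,0,-55.5,60],[432,-543,-60,0,0,-55.5,60],[432,-543,-60,0,0,-55.5,60],[432,-543,-60,0,0,-55.5,60],[432,-543,-60,0,0,-55.5,60],[432,-543,-60,0,0,-55.5,60],[432,-543,-60,0,0,-55.5,60],[432,-543,-60,0,0,-55.5,60],[432,-543,-60,0,0,-55.5,60],[432,-543,-60,0,0,-55.5,60]]'
python3 -c "
from h import *
go([-70,0,270])"
```

```text
time_s: 1.1
eef_pos: [368.6, -122.2, 274.2]
tcp_rot: [-2.508, -1.89, -0.002]
ft_force: [1.5, -1.0, -0.3]
width: 0.704
t 1.1 row [194.0, 14.8, 23.5] [-0.0, -0.1, 0.0] tcp [ 368.6 -122.2  274.2] F [ 1.5 -1.  -0.3] w 60.1
```

```bash
python3 -m crank '[[194,15,10,0,0,0,60],[194,15,10,0,0,0,60],[194,15,10,0,0,0,60],[194,15,10,0,0,0,60],[194,15,10,0,0,0,60],[194,15,10,0,0,0,60],[194,15,10,0,0,0,60]]'
python3 - <<'E'
from h import *
from rig import read_camera
c=read_camera("wrist"); np.savez("w1.npz",**c); im=c["color"][:,:,::-1].copy()
for b in ([-70,-45,153.5],[-70,45,153.5],[-94,-112,98.5],[-94,112,98.5],[90,112,98.5],[90,-112,98.5],[-55,-163,80],[10,-130,80]):
    p=proj(c,w(b)); print(b,p.round(0)); 
    if (abs(p)<2000).all(): cv2.circle(im,tuple(int(x) for x in p),4,(0,255,255),1)
cv2.imwrite("pics/w1.png",im); tip()
E
```

```text
time_s: 1.68
eef_pos: [436.1, 61.4, 263.7]
tcp_rot: [-2.504, -1.894, 0.001]
ft_force: [-0.0, -0.5, 0.2]
width: 0.708
[-70, -45, 153.5] [324. 242.]
[-70, 45, 153.5] [324. 143.]
[-94, -112, 98.5] [302. 275.]
[-94, 112, 98.5] [299.  65.]
[90, 112, 98.5] [494.  65.]
[90, -112, 98.5] [462. 276.]
[-55, -163, 80] [335. 304.]
[10, -130, 80] [388. 281.]
t 1.73 grasp pt box [-7.01e+01  1.00e-01  2.83e+02] F [-0.5 -0.8 -0.2] w 59.6
```

View pics/w1.png

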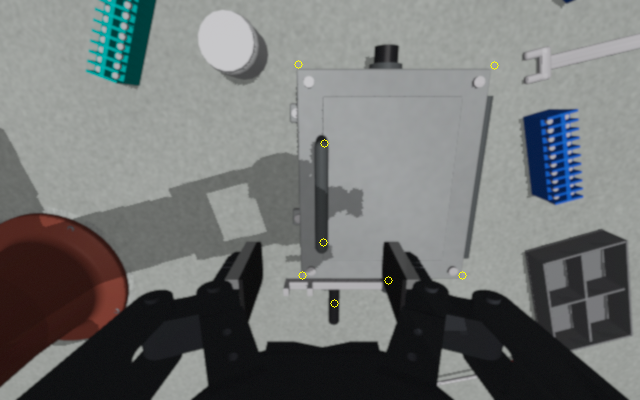

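The wrist view shows the handle at (321,194) and the lid corners at about (300,69), (492,70) and (302,281). The knob is at (334,305). My box estimate holds to about 3 mm in -y, so I'll shift it. Descending to grip the handle.

```bash
sed -i 's/^BO=.*; BY/BO=np.array([502.7,38.1,0]); BY/' h.py
python3 -m crank '[[-2,0,40,0,0,0,45],[-2,-1,80,0,0,0,45],[-2,-1,110,0,0,0,45],[-2,-1,130,0,0,0,45],[-2,-1,130,0,0,0,45],[-2,-1,130,0,0,0,0],[-2,-1,130,0,0,0,0],[-2,-1,130,0,0,0,0],[-2,-1,130,0,0,0,0],[-2,-1,130,0,0,0,0],[-2,-1,130,0,0,0,0]]'
python3 - <<'E'
from h import *
tip()
for t in np.arange(0,1.72,.1):
    a=t+np.arctan2(63,160)
    print(round(t,1),[round(90-172*np.cos(a)+70,1),round(-(90.5+172*np.sin(a)-153.5),1)])
E
```

```text
time_s: 2.65
eef_pos: [434.2, 58.7, 136.5]
tcp_rot: [-2.506, -1.892, 0.002]
ft_force: [-8.4, -0.6, 5.4]
width: 0.115
t 2.65 grasp pt box [-71.5   0.9 155.5] F [-8.4 -0.6  5.4] w 9.8
0.0 [np.float64(-0.0), np.float64(-0.0)]
0.1 [np.float64(7.1), np.float64(-15.7)]
0.2 [np.float64(15.7), np.float64(-30.6)]
0.3 [np.float64(25.7), np.float64(-44.5)]
0.4 [np.float64(37.1), np.float64(-57.4)]
0.5 [np.float64(49.8), np.float64(-69.0)]
0.6 [np.float64(63.5), np.float64(-79.4)]
0.7 [np.float64(78.2), np.float64(-88.3)]
0.8 [np.float64(93.7), np.float64(-95.7)]
0.9 [np.float64(109.9), np.float64(-101.5)]
1.0 [np.float64(126.6), np.float64(-105.7)]
1.1 [np.float64(143.6), np.float64(-108.2)]
1.2 [np.float64(160.7), np.float64(-109.0)]
1.3 [np.float64(177.9), np.float64(-108.1)]
1.4 [np.float64(194.9), np.float64(-105.4)]
1.5 [np.float64(211.5), np.float64(-101.1)]
1.6 [np.float64(227.7), np.float64(-95.1)]
1.7 [np.float64(243.1), np.float64(-87.6)]
```

```bash
python3 -m crank '[[0,3,-8,0,0,0,0],[0,7,-16,0,0,0,0],[0,11,-23,0,0,0,0],[0,16,-31,0,0,0,0],[0,21,-38,0,0,0,0],[0,26,-45,0,0,0,0],[0,31,-51,0,0,0,0],[0,37,-57,0,0,0,0],[0,43,-63,0,0,0,0],[0,50,-69,0,0,0,0],[0,50,-69,0,0,0,0]]'
python3 - <<'E'
from h import *
tip()
from rig import read_camera
for n in ("scene",):
    c=read_camera(n); W=cloud(c); np.savez("s1.npz",**c); cv2.imwrite("pics/s1.png",cv2.resize(c["color"][100:270,190:430,::-1],(720,510)))
E
```

```text
time_s: 3.57
eef_pos: [483.1, 44.8, 209.0]
tcp_rot: [-2.505, -1.891, 0.003]
ft_force: [-11.6, 2.0, 7.2]
width: 0.114
t 3.57 grasp pt box [-20.6   1.1 228. ] F [-11.6   2.    7.2] w 9.8
```

View pics/s1.png

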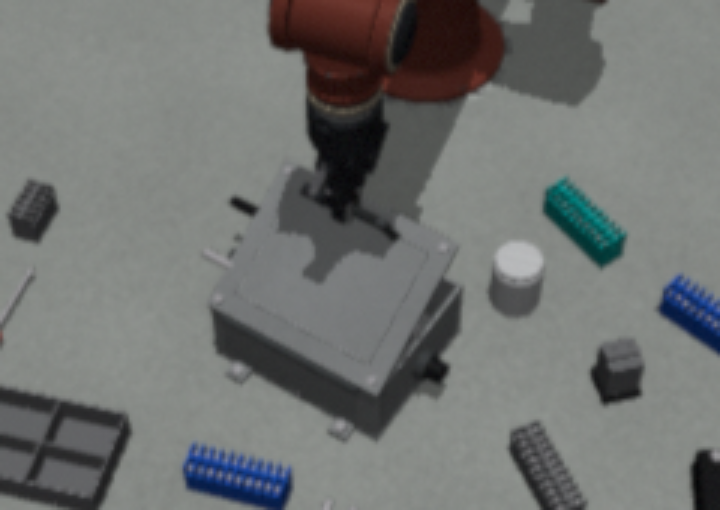

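The lid is rising, with the handle held at crop (345,215). Continuing the arc.

```bash
python3 -m crank '[[0,7,-4,0,0,0,0],[0,14,-8,0,0,0,0],[0,21,-12,0,0,0,0],[0,28,-16,0,0,0,0],[0,36,-20,0,0,0,0],[0,44,-23,0,0,0,0],[0,52,-27,0,0,0,0],[0,60,-29,0,0,0,0],[0,68,-32,0,0,0,0],[0,76,-34,0,0,0,0],[0,84,-35,0,0,0,0],[0,93,-36,0,0,0,0]]'
python3 -c "
from h import *
tip()"
python3 -m crank '[[0,9,-1,0,0,0,0],[0,17,-1,0,0,0,0],[0,26,-1,0,0,0,0],[0,34,-0,0,0,0,0],[0,43,2,0,0,0,0],[0,51,4,0,0,0,0],[0,51,4,0,0,0,0]]'
python3 -c "
from h import *
tip()"
```

```text
time_s: 4.62
eef_pos: [574.3, 19.2, 248.9]
tcp_rot: [-2.507, -1.893, -0.002]
ft_force: [-3.6, 1.0, 6.7]
width: 0.114
t 4.62 grasp pt box [ 74.    1.6 267.9] F [-3.6  1.   6.7] w 9.7
time_s: 5.2
eef_pos: [626.1, 4.6, 246.7]
tcp_rot: [2.505, 1.89, 0.008]
ft_force: [0.9, 0.8, 4.0]
width: 0.119
t 5.2 grasp pt box [127.7   1.8 265.7] F [0.9 0.8 4. ] w 10.2
```

```bash
python3 -m crank '[[0,6,1,0,0,0,0],[0,12,3,0,0,0,0],[0,18,5,0,0,0,0],[0,24,8,0,0,0,0],[0,29,11,0,0,0,0],[0,34,14,0,0,0,0],[0,39,17,0,0,0,0],[0,43,19,0,0,0,0],[0,43,19,0,0,0,0]]'
python3 -c "
from h import *
from rig import read_camera
tip()
c=read_camera('side'); cv2.imwrite('pics/s2.png',cv2.resize(c['color'][60:290,220:500,::-1],(700,575)))"
```

```text
time_s: 5.95
eef_pos: [668.2, -7.2, 230.3]
tcp_rot: [2.505, 1.89, 0.009]
ft_force: [-5.6, 1.2, 9.8]
width: 0.114
t 5.95 grasp pt box [171.5   2.  249.3] F [-5.6  1.2  9.8] w 9.8
```

View pics/s2.png

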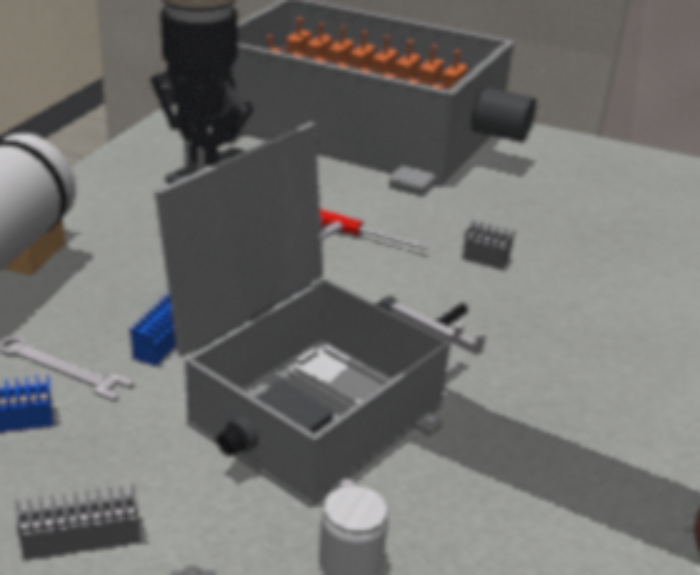

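The lid stands open. The gripper is at crop (205,130), the stay is still folded at (435,325), and the bare cradle is in the right half. Releasing, then rising.

```bash
python3 -m crank '[[0,0,0,0,0,0,32],[0,0,0,0,0,0,32],[0,0,-8,0,0,0,32],[0,0,-24,0,0,0,32],[0,0,-55,0,0,0,32],[0,0,-90,0,0,0,32],[0,0,-120,0,0,0,32],[0,-20,-130,0,0,0,32],[-40,-60,-130,0,0,0,32],[-75,-100,-130,0,0,0,32],[-110,-135,-130,0,0,0,40],[-140,-170,-130,0,0,0,40]]'
python3 -c "
from h import *
from rig import read_camera
tip(); go([-55,-166,150],0,25)
c=read_camera('side'); np.savez('s3.npz',**c)
W=cloud(c)
# lid angle from its inner face points
v=Ro.from_euler('z',-BY,degrees=True).apply((W-BO).reshape(-1,3))
m=(abs(v[:,1])<100)&(v[:,2]>110)&(v[:,2]<280)&(v[:,0]>60)&(v[:,0]<150)
q=np.polyfit(v[m,2],v[m,0],1); print('lid',np.pi/2+np.arctan(q[0]),m.sum())
"
```

```text
time_s: 7.0
eef_pos: [498.5, -78.9, 358.8]
tcp_rot: [2.503, 1.89, 0.009]
ft_force: [-0.2, -0.7, 1.7]
width: 0.468
t 7.0 grasp pt box [  28.1 -113.7  377.8] F [-0.2 -0.7  1.7] w 40.0
t 7.0 row [-44.5, -85.0, 225.3] [0.4, 24.9, 0.2] tcp [498.5 -78.9 358.8] F [-0.2 -0.7  1.7] w 40.0
lid 1.7028297214162882 3228
```

```bash
python3 -m crank '[[-15,-28,50,0,8,0,40],[-30,-57,100,0,16,0,40],[-44,-85,150,0,25,0,40],[-44,-85,200,0,25,0,40],[-44,-85,225,0,25,0,40],[-44,-85,225,0,25,0,40],[-44,-85,225,0,25,0,40],[-44,-85,225,0,25,0,40],[-44,-85,225,0,25,0,40]]'
python3 - <<'E'
from h import *
from rig import read_camera
tip(); go([-55,-164,80],0,25)
c=read_camera("wrist"); np.savez("w2.npz",**c); im=c["color"][:,:,::-1].copy()
for b in ([-55,-135,80],[-55,-185,80],[10,-130,80],[-109,-130,85]):
    p=proj(c,w(b)); print(b,p.round(0)); cv2.circle(im,tuple(int(x) for x in p),4,(0,255,255),1)
cv2.imwrite("pics/w2.png",im)
E
```

```text
time_s: 7.8
eef_pos: [401.7, -101.1, 135.6]
tcp_rot: [-2.27, -1.711, -0.507]
ft_force: [-0.3, -0.1, 0.5]
width: 0.466
t 7.8 grasp pt box [ -58.9 -169.6  152.9] F [-0.3 -0.1  0.5] w 39.8
t 7.8 row [-25.5, 3.2, 68.5] [0.4, 0.1, 0.1] tcp [ 401.7 -101.1  135.6] F [-0.3 -0.1  0.5] w 39.8
[-55, -135, 80] [328. 212.]
[-55, -185, 80] [328. 284.]
[10, -130, 80] [418. 205.]
[-109, -130, 85] [251. 205.]
```

View pics/w2.png

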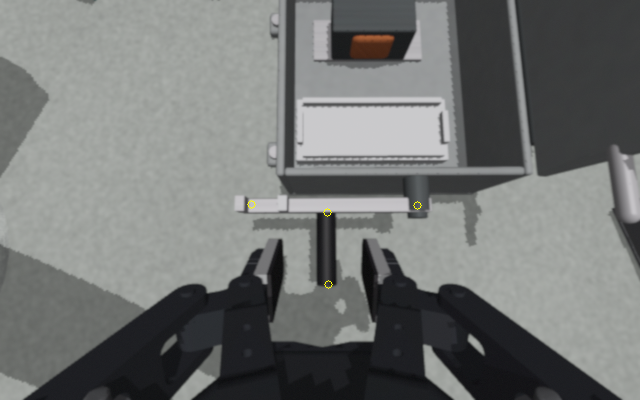

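The wrist view puts the knob at (327,250), the stay bar at (330,205), the empty cradle at (372,130) and the transformer at (372,30). The prediction agrees to within 2 px. Gripping the knob.

```bash
python3 -m crank '[[-12,3,33,0,0,0,40],[-20,3,54,0,0,0,40],[-25,3,68,0,0,0,40],[-25,3,68,0,0,0,40],[-25,3,68,0,0,0,0],[-25,3,68,0,0,0,0],[-25,3,68,0,0,0,0],[-25,3,68,0,0,0,0],[-25,3,68,0,0,0,0]]'
python3 - <<'E'
from h import *
tip()
for t in list(np.arange(0,2.4,.15))+[2.47]:
    f,h=65*(1-np.cos(t)),65*np.sin(t); print(round(t,2),round(.423*h,1),round(f,1),round(-.906*h,1))
E
```

```text
time_s: 8.6
eef_pos: [406.1, -97.0, 66.9]
tcp_rot: [-2.265, -1.716, -0.501]
ft_force: [-14.7, 0.7, 10.0]
width: 0.14
t 8.6 grasp pt box [ -55.7 -164.5   84.2] F [-14.7   0.7  10. ] w 11.9
0.0 0.0 0.0 -0.0
0.15 4.1 0.7 -8.8
0.3 8.1 2.9 -17.4
0.45 12.0 6.5 -25.6
0.6 15.5 11.4 -33.3
0.75 18.7 17.4 -40.1
0.9 21.5 24.6 -46.1
1.05 23.8 32.7 -51.1
1.2 25.6 41.4 -54.9
1.35 26.8 50.8 -57.5
1.5 27.4 60.4 -58.7
1.65 27.4 70.1 -58.7
1.8 26.8 79.8 -57.3
1.95 25.5 89.1 -54.7
2.1 23.7 97.8 -50.8
2.25 21.4 105.8 -45.8
2.47 17.1 115.9 -36.6
```

```bash
python3 -m crank '[[4,1,-9,0,0,0,0],[8,3,-17,0,0,0,0],[12,6,-26,0,0,0,0],[15,11,-33,0,0,0,0],[19,17,-40,0,0,0,0],[21,25,-46,0,0,0,0],[24,33,-51,0,0,0,0],[26,41,-55,0,0,0,0],[27,51,-57,0,0,0,0],[27,60,-59,0,0,0,0],[27,70,-59,0,0,0,0],[27,75,-58,0,0,0,0]]'
python3 - <<'E'
from h import *
tip(); [go([10-65*np.cos(t),-164,82+65*np.sin(t)],0,25) for t in (1.8,1.95,2.1,2.25,2.35,2.42)]
from rig import read_camera
c=read_camera('scene'); cv2.imwrite('pics/s4.png',cv2.resize(c['color'][110:250,210:370,::-1],(640,560)))
E
```

```text
time_s: 9.6
eef_pos: [480.9, -118.4, 136.2]
tcp_rot: [-2.266, -1.72, -0.506]
ft_force: [-1.0, -1.2, -6.4]
width: 0.135
t 9.6 grasp pt box [  22.  -164.4  153.4] F [-1.  -1.2 -6.4] w 11.5
t 9.6 row [-3.0, 2.5, 7.5] [0.4, 0.3, 0.5] tcp [ 480.9 -118.4  136.2] F [-1.  -1.2 -6.4] w 11.5
t 9.6 row [-4.3, 11.8, 10.3] [0.4, 0.3, 0.5] tcp [ 480.9 -118.4  136.2] F [-1.  -1.2 -6.4] w 11.5
t 9.6 row [-6.1, 20.5, 14.2] [0.4, 0.3, 0.5] tcp [ 480.9 -118.4  136.2] F [-1.  -1.2 -6.4] w 11.5
t 9.6 row [-8.5, 28.5, 19.3] [0.4, 0.3, 0.5] tcp [ 480.9 -118.4  136.2] F [-1.  -1.2 -6.4] w 11.5
t 9.6 row [-10.4, 33.3, 23.2] [0.4, 0.3, 0.5] tcp [ 480.9 -118.4  136.2] F [-1.  -1.2 -6.4] w 11.5
t 9.6 row [-11.8, 36.3, 26.3] [0.4, 0.3, 0.5] tcp [ 480.9 -118.4  136.2] F [-1.  -1.2 -6.4] w 11.5
```

View pics/s4.png

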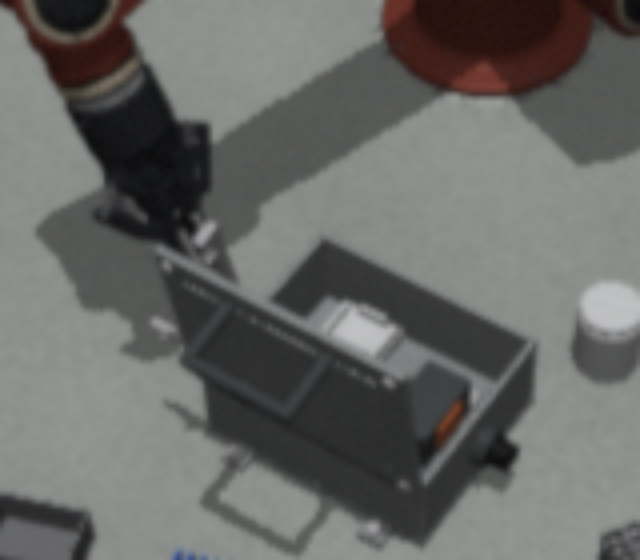

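```bash
python3 -m crank '[[0,5,1,0,0,0,0],[-1,9,2,0,0,0,0],[-2,14,4,0,0,0,0],[-3,18,6,0,0,0,0],[-4,23,8,0,0,0,0],[-5,27,10,0,0,0,0],[-6,31,13,0,0,0,0],[-8,34,16,0,0,0,0],[-9,36,18,0,0,0,0],[-9,36,18,0,0,0,0]]'
python3 - <<'E'
from h import *
tip()
E
python3 -m crank '[[-1,2,2,0,0,0,0],[-1,3,4,0,0,0,0],[-2,4,5,0,0,0,0],[-2,4,5,0,0,0,0]]'
python3 - <<'E'
from h import *
tip()
from rig import read_camera
c=read_camera('scene'); cv2.imwrite('pics/s5.png',cv2.resize(c['color'][130:230,220:340,::-1],(720,600)))
E
```

```text
time_s: 10.48
eef_pos: [516.6, -129.0, 116.1]
tcp_rot: [-2.267, -1.721, -0.508]
ft_force: [-5.4, 2.1, 1.5]
width: 0.132
t 10.48 grasp pt box [  59.2 -164.7  133.3] F [-5.4  2.1  1.5] w 11.3
time_s: 10.82
eef_pos: [517.5, -129.1, 115.0]
tcp_rot: [-2.256, -1.721, -0.499]
ft_force: [-28.2, 2.3, 28.9]
width: 0.137
t 10.82 grasp pt box [  60.4 -164.6  132.3] F [-28.2   2.3  28.9] w 11.7
```

View pics/s5.png

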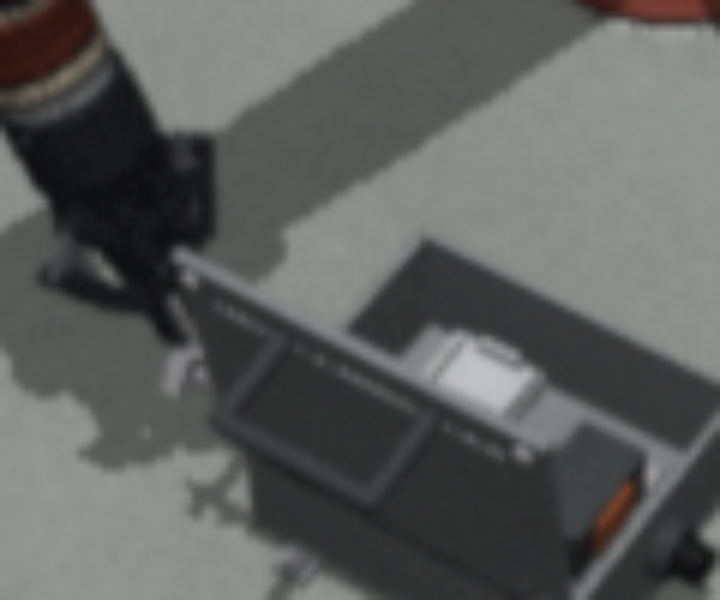

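The hook sits around the lid's pin at crop (187,372), and there is a contact force. I'll ease off, release, retreat and check the stay angle from depth.

```bash
python3 -m crank '[[1,-2,-3,0,0,0,11],[1,-2,-3,0,0,0,36],[1,-2,-3,0,0,0,36],[1,-2,-3,0,0,0,36],[0,-2,-15,0,0,0,36],[0,-2,-40,0,0,0,36],[0,-2,-80,0,0,0,36],[0,-2,-120,0,0,0,36],[0,-2,-160,0,0,0,36],[0,-60,-180,0,0,0,36],[0,-80,-190,0,0,0,36]]'
cat >> h.py <<'E'
def joints(names=("scene","side","wrist")):
    from rig import read_camera
    for n in names:
        c=read_camera(n); W=cloud(c); v=Ro.from_euler('z',-BY,degrees=True).apply((W-BO).reshape(-1,3)); v=v[np.isfinite(v[:,0])]
        m=(v[:,1]<-117)&(v[:,1]>-143)&(np.hypot(v[:,0]-10,v[:,2]-80)<140)&(np.hypot(v[:,0]-10,v[:,2]-80)>30)&(v[:,2]>60)
        q=v[m]; a=np.arctan2(q[:,2]-80,-(q[:,0]-10)); r=np.hypot(q[:,0]-10,q[:,2]-80)
        print(n,"stay pts",len(q),"ang med",np.median(a).round(2) if len(q) else "", np.histogram(a,np.arange(-.2,3.3,.25))[0], "rmax",r.max().round(0) if len(q) else "")
        m=(abs(v[:,1])<100)&(v[:,2]>120)&(v[:,2]<255)&(v[:,0]>60)&(v[:,0]<150)
        if m.sum()>300: k=np.polyfit(v[m,2],v[m,0],1); print("   lid",(np.pi/2+np.arctan(k[0])).round(3),m.sum())
E
python3 - <<'E'
from h import *
tip(); joints(); go([620,312,160],50.4-90-10,0,True,True)
E
```

```text
time_s: 11.78
eef_pos: [419.3, -186.6, 290.2]
tcp_rot: [-2.259, -1.724, -0.5]
ft_force: [-1.1, -0.3, 1.2]
width: 0.425
t 11.78 grasp pt box [ -18.2 -246.9  307.4] F [-1.1 -0.3  1.2] w 36.3
scene stay pts 44 ang med 2.52 [ 0  0  0  0  0  0  0  0  0  0 32 12  0] rmax 130.0
   lid 1.728 980
side stay pts 187 ang med 2.45 [  0   0   0   0   0   0   0   0   0   0 166  21   0] rmax 121.0
   lid 1.701 2663
wrist stay pts 1220 ang med 2.4 [   0    0    0    0    0    0    0    0    0   80 1102   38    0] rmax 126.0
   lid 1.708 7944
t 11.93 row [422.6, 59.2, 358.8] [-6.9, -24.1, 33.6] tcp [ 418.9 -186.1  290.1] F [0.2 0.1 0.5] w 36.4
```

Run:
```python
from h import *
from rig import read_camera
c=read_camera("wrist"); W=cloud(c); v=Ro.from_euler('z',-BY,degrees=True).apply((W-BO).reshape(-1,3))
r=np.hypot(v[:,0]-10,v[:,2]-80); m=(abs(v[:,1]+130)<4)&(r>20)&(r<125)&(v[:,2]>80); q=v[m]
for lo,hi in ((20,60),(20,90),(20,125)):
    k=(r[m]>lo)&(r[m]<hi); p=np.polyfit(q[k,0],q[k,2],1); print(lo,hi,k.sum(),"ang",(np.pi-np.arctan(p[0])).round(3))
go([540,250,310],-49.5,0,True,True)
```

```text
20 60 211 ang 2.466
20 90 398 ang 2.468
20 125 672 ang 2.479
t 11.98 row [411.5, 0.1, 187.3] [-7.0, -24.1, 33.6] tcp [ 419.3 -185.7  288.7] F [ 0.4  1.  -0.5] w 35.8
```

The stay angle is 2.47, so it is hooked. Moving on to the block.

```bash
python3 -m crank '[[411,0,187,-7,-24.1,33.6,65],[411,0,187,-7,-24.1,33.6,65],[411,0,187,-7,-24.1,33.6,65],[411,0,187,-7,-24.1,33.6,65],[411,0,187,-7,-24.1,33.6,65],[411,0,187,-7,-24.1,33.6,65],[411,0,187,-7,-24.1,33.6,65],[411,0,187,-7,-24.1,33.6,65],[411,0,187,-7,-24.1,33.6,65],[411,0,187,-7,-24.1,33.6,65],[411,0,187,-7,-24.1,33.6,65],[411,0,187,-7,-24.1,33.6,65]]'
python3 - <<'E'
from h import *
tip(); go([620,312,200],-49.5,0,True,True)
E
```

```text
time_s: 12.98
eef_pos: [539.0, 248.5, 289.5]
tcp_rot: [-2.946, -1.089, 0.003]
ft_force: [-0.1, -0.9, -0.2]
width: 0.761
t 12.98 grasp pt box [-23.1 212.2 308.5] F [-0.1 -0.9 -0.2] w 65.0
t 12.98 row [103.0, 4.6, 108.4] [-0.1, 0.1, 0.1] tcp [539.  248.5 289.5] F [-0.1 -0.9 -0.2] w 65.0
```

```bash
python3 -m crank '[[103,4,108,0,0,0,65],[103,4,108,0,0,0,65],[103,4,108,0,0,0,65],[103,4,108,0,0,0,65],[103,4,108,0,0,0,65]]'
python3 - <<'E'
from h import *
from rig import read_camera
c=read_camera("wrist"); np.savez("w3.npz",**c); im=c["color"][:,:,::-1].copy(); W=cloud(c)
P=W.reshape(-1,3); m=(P[:,2]>30)&(P[:,2]<48)&(np.hypot(P[:,0]-620,P[:,1]-312)<80); Q=P[m]; print(len(Q),rect(Q))
r=cv2.minAreaRect(Q[:,:2].astype(np.float32)); B=cv2.boxPoints(r)
for b in B:
    p=proj(c,[b[0],b[1],46]); cv2.circle(im,tuple(int(x) for x in p),4,(0,255,255),1)
print(B.round(0).tolist()); cv2.imwrite("pics/w3.png",im); tip(); go([620,312,33],-49.5,0,True,True)
E
```

```text
time_s: 13.4
eef_pos: [618.0, 314.1, 171.4]
tcp_rot: [-2.944, -1.091, 0.022]
ft_force: [-1.7, -0.3, -1.5]
width: 0.76
3791 (array([617.7, 310.8]), array([110.3,  34.1]), 40.1)
[[565.0, 288.0], [586.0, 262.0], [671.0, 333.0], [649.0, 359.0]]
t 13.45 grasp pt box [ 35.3 296.5 193.8] F [0.1 0.4 0.7] w 64.9
t 13.45 row [2.1, 3.1, 160.8] [-0.3, 0.6, 0.2] tcp [618.2 313.4 174.8] F [0.1 0.4 0.7] w 64.9
```

View pics/w3.png

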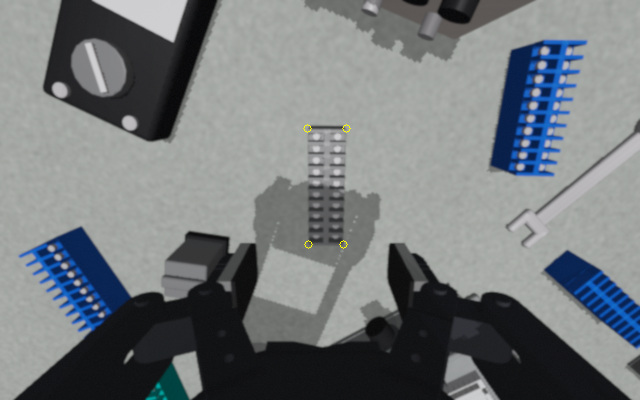

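The block fills the marked rectangle, (308,128) to (345,244), with centre (617.7, 310.8) and yaw 40.1°. It is grey with ten rows of screws. Descending and gripping.

```bash
python3 -m crank '[[0,2,35,0,0,0.5,56],[0,2,70,0,0,0.5,56],[0,2,105,0,0,0.5,56],[0,2,135,0,0,0.5,56],[0,2,155,0,0,0.5,56],[0,2,161,0,0,0.5,56],[0,2,161,0,0,0.5,56],[0,2,161,0,0,0.5,0],[0,2,161,0,0,0.5,0],[0,2,161,0,0,0.5,0],[0,2,161,0,0,0.5,0],[0,2,161,0,0,0.5,0]]'
python3 - <<'E'
from h import *
tip()
# cradle pose from the view taken above it
c=dict(np.load("w2.npz")); v=Ro.from_euler('z',-BY,degrees=True).apply((cloud(c)-BO).reshape(-1,3))
m=(v[:,2]>23)&(v[:,2]<33)&(v[:,1]<0)&(v[:,1]>-95)&(abs(v[:,0])<82); q=v[m]; print("rails",len(q),q.min(0).round(1),q.max(0).round(1),rect(q))
m=(abs(v[:,2]-20)<3)&(v[:,1]<0)&(v[:,1]>-95)&(abs(v[:,0])<82); q=v[m]; print("slab",len(q),rect(q), np.percentile(q,[3,97],0).round(1).tolist())
E
```

```text
time_s: 14.45
eef_pos: [619.9, 312.3, 17.3]
tcp_rot: [-2.949, -1.078, 0.009]
ft_force: [0.3, 0.4, 6.2]
width: 0.389
t 14.45 grasp pt box [ 37.2 295.9  36.3] F [0.3 0.4 6.2] w 33.2
rails 2833 [-81.9 -83.7  23. ] [82.  -0.  32.8] (array([  0. , -41.9]), array([ 83.7, 163.9]), 90.0)
slab 6758 (array([  0.1, -42.6]), array([ 85., 164.]), 89.7) [[-75.7, -79.7, 20.1], [53.5, -27.3, 22.8]]
```

Run:
```python
from h import *
c=dict(np.load("w2.npz")); iR=Ro.from_euler('z',-BY,degrees=True)
cam=-c["R"].T@c["t"]
def bp(u,v,z):
    d=c["R"].T@np.linalg.inv(c["mtx"])@[u,v,1]; return iR.apply(cam+d*(z-cam[2])/d[2]-BO)
for p in ((300,99),(447,98),(449,160),(296,163)): print(p,bp(*p,28).round(1))
g=c["color"][85:175,285:465].astype(int).mean(2); H,Wd=g.shape
cl=cloud(c)[85:175,285:465]; b=iR.apply((cl-BO).reshape(-1,3)).reshape(H,Wd,3)
for u in (60,90,120): print("col",u+285,[(int(i+85),int(g[i,u]),b[i,u,1].round(0),b[i,u,2].round(0)) for i in range(8,82,3)])
i=45; print("row",[(int(u+285),int(g[i,u]),b[i,u,0].round(0),b[i,u,2].round(0)) for u in list(range(5,25,2))+list(range(150,172,2))])
```

```text
(300, 99) [-79.2 -23.1  28. ]
(447, 98) [ 59.4 -22.   28. ]
(449, 160) [ 57.5 -82.1  28. ]
(296, 163) [-82.3 -84.9  28. ]
col 345 [(93, 151, np.float64(-7.0), np.float64(8.0)), (96, 160, np.float64(-10.0), np.float64(8.0)), (99, 201, np.float64(-24.0), np.float64(30.0)), (102, 165, np.float64(-27.0), np.float64(30.0)), (105, 96, np.float64(-27.0), np.float64(24.0)), (108, 195, np.float64(-29.0), np.float64(22.0)), (111, 201, np.float64(-32.0), np.float64(22.0)), (114, 202, np.float64(-36.0), np.float64(23.0)), (117, 201, np.float64(-39.0), np.float64(23.0)), (120, 201, np.float64(-41.0), np.float64(22.0)), (123, 201, np.float64(-44.0), np.float64(22.0)), (126, 201, np.float64(-47.0), np.float64(22.0)), (129, 201, np.float64(-51.0), np.float64(23.0)), (132, 201, np.float64(-53.0), np.float64(21.0)), (135, 202, np.float64(-56.0), np.float64(22.0)), (138, 201, np.float64(-59.0), np.float64(21.0)), (141, 202, np.float64(-62.0), np.float64(22.0)), (144, 201, np.float64(-65.0), np.float64(22.0)), (147, 201, np.float64(-68.0), np.float64(21.0)), (150, 202, np.float64(-73.0), np.float64(29.0
[... 3008 characters left out ...]
t64(-77.0), np.float64(29.0)), (304, 197, np.float64(-76.0), np.float64(21.0)), (306, 201, np.float64(-74.0), np.float64(22.0)), (308, 202, np.float64(-72.0), np.float64(22.0)), (435, 201, np.float64(49.0), np.float64(22.0)), (437, 200, np.float64(50.0), np.float64(22.0)), (439, 168, np.float64(53.0), np.float64(21.0)), (441, 90, np.float64(53.0), np.float64(26.0)), (443, 148, np.float64(53.0), np.float64(30.0)), (445, 199, np.float64(55.0), np.float64(30.0)), (447, 200, np.float64(57.0), np.float64(29.0)), (449, 176, np.float64(69.0), np.float64(7.0)), (451, 154, np.float64(71.0), np.float64(7.0)), (453, 152, np.float64(73.0), np.float64(7.0)), (455, 129, np.float64(75.0), np.float64(6.0))]
```

```bash
python3 -m crank '[[0,0,-5,0,0,0,0],[0,0,-15,0,0,0,0],[0,0,-40,0,0,0,0],[0,0,-75,0,0,0,0],[0,0,-115,0,0,0,0],[0,0,-150,0,0,0,0],[0,0,-180,0,0,0,0],[0,0,-180,0,0,0,0]]'
python3 - <<'E'
from h import *
tip(); go([0,-50,215],-90,0)
E
```

```text
time_s: 15.12
eef_pos: [624.7, 313.9, 208.1]
tcp_rot: [-2.949, -1.078, -0.015]
ft_force: [1.1, 0.7, -0.3]
width: 0.396
t 15.12 grasp pt box [ 41.1 298.6 227.1] F [ 1.1  0.7 -0.3] w 33.8
t 15.12 row [-312.8, 159.8, 9.4] [-0.2, -0.5, 56.2] tcp [624.7 313.9 208.1] F [ 1.1  0.7 -0.3] w 33.8
```

```bash
python3 -m crank '[[-39,1,3,0,0,7,0],[-77,2,6,0,0,14,0],[-116,3,9,0,0,21,0],[-318,152,9,0,0,56.2,0],[-318,152,9,0,0,56.2,0],[-318,152,9,0,0,56.2,0],[-318,152,9,0,0,56.2,0],[-318,152,9,0,0,56.2,0],[-318,152,9,0,0,56.2,0],[-318,152,9,0,0,56.2,0],[-318,152,9,0,0,56.2,0],[-318,152,9,0,0,56.2,0]]'
python3 - <<'E'
from h import *
tip(); go([-9.5,-50,57.5],-90,0)
E
```

```text
time_s: 16.12
eef_pos: [479.5, -7.2, 195.9]
tcp_rot: [-3.104, 0.438, -0.011]
ft_force: [-1.0, -0.0, -1.2]
width: 0.39
t 16.12 grasp pt box [ -9.9 -50.1 214.9] F [-1.  -0.  -1.2] w 33.3
t 16.12 row [-0.6, 1.2, 157.4] [-0.4, -0.3, -0.1] tcp [479.5  -7.2 195.9] F [-1.  -0.  -1.2] w 33.3
```

```bash
python3 -m crank '[[0,1,25,0,0,0,0],[0,1,50,0,0,0,0],[0,1,75,0,0,0,0],[0,1,100,0,0,0,0],[0,1,105,0,0,0,0],[0,1,105,0,0,0,0]]'
python3 - <<'E'
from h import *
from rig import read_camera
tip(); go([-9.5,-50,57.0],-90,0)
c=read_camera("wrist"); s=read_camera("scene")
im=np.zeros((400,800,3),np.uint8); im[:,:480]=c["color"][:,80:560]; im[:,480:]=cv2.resize(s["color"][150:250,250:330],(320,400)); cv2.imwrite("pics/w4.png",im[:,:,::-1])
E
```

```text
time_s: 16.62
eef_pos: [478.2, -5.9, 88.5]
tcp_rot: [-3.104, 0.434, -0.002]
ft_force: [0.2, -0.1, -1.9]
width: 0.389
t 16.62 grasp pt box [-11.4 -49.2 107.5] F [ 0.2 -0.1 -1.9] w 33.2
t 16.62 row [1.9, 1.3, 50.5] [-0.4, -0.0, 0.1] tcp [478.2  -5.9  88.5] F [ 0.2 -0.1 -1.9] w 33.2
```

View pics/w4.png

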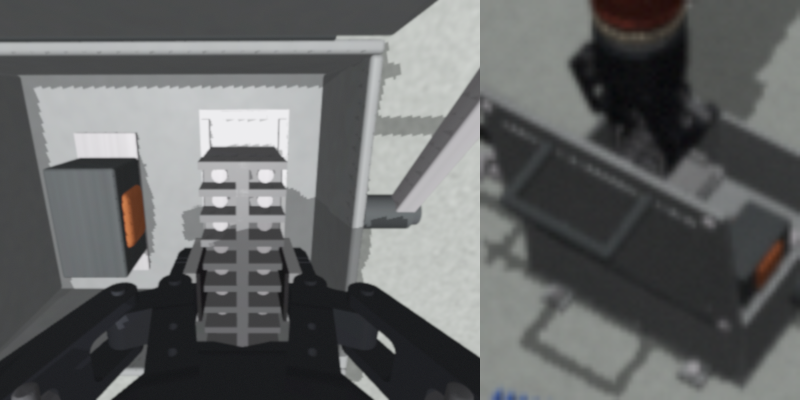

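The block's top (x 199–287) is centred over the cradle (199–289) and parallel to it. The fingers are clear of the transformer and the wall. Lowering slowly.

```bash
python3 -m crank '[[1,1,10,0,0,0,0],[2,1,20,0,0,0,0],[2,1,30,0,0,0,0],[2,1,37,0,0,0,0],[2,1,41,0,0,0,0],[2,1,44,0,0,0,0],[2,1,46,0,0,0,0],[2,1,47,0,0,0,0],[2,1,48,0,0,0,0],[2,1,48,0,0,0,0]]'
python3 - <<'E'
from h import *
tip()
E
python3 -m crank '[[0,0,1,0,0,0,0],[0,0,2,0,0,0,0],[0,0,2,0,0,0,0]]'
python3 - <<'E'
from h import *
tip()
E
```

```text
time_s: 17.55
eef_pos: [483.2, -8.2, 44.2]
tcp_rot: [-3.105, 0.436, -0.013]
ft_force: [0.1, -0.1, -2.5]
width: 0.39
t 17.55 grasp pt box [ -6.2 -50.   63.2] F [ 0.1 -0.1 -2.5] w 33.3
time_s: 17.8
eef_pos: [483.2, -8.2, 42.2]
tcp_rot: [-3.105, 0.436, -0.013]
ft_force: [0.2, 0.8, -3.3]
width: 0.388
t 17.8 grasp pt box [ -6.2 -50.   61.2] F [ 0.2  0.8 -3.3] w 33.1
```

```bash
python3 -m crank '[[-2,0,1,0,0,0,0],[-3,0,2,0,0,0,0],[-3,0,3,0,0,0,0],[-3,0,3,0,0,0,0]]'
python3 - <<'E'
from h import *
tip()
E
python3 -m crank '[[0,0,1,0,0,0,0],[0,0,2,0,0,0,0],[0,0,2,0,0,0,0]]'
python3 - <<'E'
from h import *
tip()
E
```

```text
time_s: 18.13
eef_pos: [480.0, -7.3, 38.9]
tcp_rot: [-3.105, 0.436, -0.013]
ft_force: [0.2, -0.3, -1.3]
width: 0.387
t 18.13 grasp pt box [ -9.5 -50.   57.9] F [ 0.2 -0.3 -1.3] w 33.0
time_s: 18.38
eef_pos: [480.3, -7.3, 37.7]
tcp_rot: [-3.105, 0.436, -0.012]
ft_force: [-1.5, 0.3, 3.4]
width: 0.387
t 18.38 grasp pt box [ -9.1 -50.   56.7] F [-1.5  0.3  3.4] w 33.0
```

Contact at the expected height with the force turning upward. Releasing and retreating straight up.

```bash
python3 -m crank '[[0,0,0.5,0,0,0,33],[0,0,0.5,0,0,0,46],[0,0,0.5,0,0,0,46],[0,0,-4,0,0,0,46],[0,0,-20,0,0,0,46],[0,0,-60,0,0,0,46],[0,0,-100,0,0,0,46],[0,0,-140,0,0,0,46],[0,0,-180,0,0,0,46],[-20,0,-200,0,0,0,46]]'
python3 - <<'E'
from h import *
from rig import read_camera
tip(); c=read_camera("wrist"); np.savez("w5.npz",**c)
v=Ro.from_euler('z',-BY,degrees=True).apply((cloud(c)-BO).reshape(-1,3))
m=(v[:,2]>55)&(v[:,2]<72)&(v[:,1]<-20)&(v[:,1]>-85)&(abs(v[:,0])<80); q=v[m]; print(len(q),rect(q),np.percentile(q[:,2],[5,50,95]).round(1))
A=np.c_[q[:,:2],np.ones(len(q))]; print("tilt",np.linalg.lstsq(A,q[:,2],rcond=None)[0][:2].round(3))
joints(("wrist",)); go([-30,-230,260],0,25)
E
```

```text
time_s: 19.22
eef_pos: [462.7, -3.9, 244.0]
tcp_rot: [-3.105, 0.437, -0.028]
ft_force: [0.9, 0.6, -0.1]
width: 0.539
t 19.22 grasp pt box [-27.2 -51.5 263. ] F [ 0.9  0.6 -0.1] w 46.0
2977 (array([-12. , -50.1]), array([110.,  34.]), 0.1) [55.3 63.1 68.5]
tilt [-0.003  0.006]
wrist stay pts 2572 ang med 2.4 [   0    0    0    0    0    0    0    0    0  147 2318  107    0] rmax 126.0
   lid 1.7 14689
t 19.32 row [-1.5, 171.0, -0.7] [20.0, 18.4, -88.2] tcp [461.2  -3.  243.5] F [0.2 0.3 0.4] w 45.8
```

The block is seated: centre (-12, -50) in box axes, yaw 0.1°, tilt under 0.4°. Going for the knob in its hooked position.

```bash
python3 -m crank '[[0,171,0,20,18.4,-88.2,40],[0,171,0,20,18.4,-88.2,40],[0,171,0,20,18.4,-88.2,40],[0,171,0,20,18.4,-88.2,40],[0,171,0,20,18.4,-88.2,40],[0,171,0,20,18.4,-88.2,40],[0,171,0,20,18.4,-88.2,40],[0,171,0,20,18.4,-88.2,40],[0,171,0,20,18.4,-88.2,40],[0,171,0,20,18.4,-88.2,40],[0,171,0,20,18.4,-88.2,40],[0,171,0,20,18.4,-88.2,40]]'
python3 - <<'E'
from h import *
tip(); go([60,-215,230],0,25); go([60,-165,124],0,25)
E
```

```text
time_s: 20.32
eef_pos: [413.8, -167.6, 240.4]
tcp_rot: [-2.497, -1.429, -0.442]
ft_force: [-0.5, -0.9, 0.3]
width: 0.473
t 20.32 grasp pt box [ -29.6 -229.2  258. ] F [-0.5 -0.9  0.3] w 40.4
t 20.32 row [24.8, 83.8, 35.2] [2.9, 2.9, -13.9] tcp [ 413.8 -167.6  240.4] F [-0.5 -0.9  0.3] w 40.4
t 20.32 row [30.6, 77.0, 152.1] [2.9, 2.9, -13.9] tcp [ 413.8 -167.6  240.4] F [-0.5 -0.9  0.3] w 40.4
```

```bash
python3 -m crank '[[12,42,17,1.5,1.5,-7,40],[25,84,35,2.9,2.9,-13.9,40],[25,84,35,2.9,2.9,-13.9,40],[25,84,35,2.9,2.9,-13.9,40]]'
python3 - <<'E'
from h import *
from rig import read_camera
tip(); go([60,-165,124],0,25)
c=read_camera("wrist"); v=Ro.from_euler('z',-BY,degrees=True).apply((cloud(c)-BO).reshape(-1,3))
m=(v[:,1]<-142)&(v[:,1]>-188)&(v[:,2]>95)&(v[:,2]<150)&(v[:,0]>30)&(v[:,0]<100); q=v[m]; print("knob",len(q),np.median(q,0).round(1),q.min(0).round(0),q.max(0).round(0))
E
```

```text
time_s: 20.65
eef_pos: [504.1, -177.1, 208.1]
tcp_rot: [-2.261, -1.703, -0.498]
ft_force: [-0.5, 0.2, -0.8]
width: 0.465
t 20.65 grasp pt box [  60.8 -214.5  225.3] F [-0.5  0.2 -0.8] w 39.7
t 20.65 row [1.8, 0.1, 112.8] [-0.4, -0.1, -0.1] tcp [ 504.1 -177.1  208.1] F [-0.5  0.2 -0.8] w 39.7
knob 945 [  60.1 -162.6  128. ] [  53. -185.  120.] [ 100. -142.  147.]
```

```bash
python3 -m crank '[[1,0,35,0,0,0,40],[2,0,70,0,0,0,40],[2,0,100,0,0,0,40],[2,0,114,0,0,0,40],[2,0,114,0,0,0,40],[2,0,114,0,0,0,0],[2,0,114,0,0,0,0],[2,0,114,0,0,0,0],[2,0,114,0,0,0,0],[2,0,114,0,0,0,0]]'
python3 - <<'E'
from h import *
tip()
E
python3 -m crank '[[2,-5,-5,0,0,0,0],[4,-10,-9,0,0,0,0],[6,-14,-12,0,0,0,0],[7,-18,-14,0,0,0,0],[8,-22,-16,0,0,0,0],[8,-27,-18,0,0,0,0],[9,-31,-20,0,0,0,0],[10,-36,-21,0,0,0,0],[10,-41,-22,0,0,0,0],[10,-46,-22,0,0,0,0],[10,-51,-22,0,0,0,0],[10,-51,-22,0,0,0,0]]'
python3 - <<'E'
from h import *
tip(); joints(("scene","side"))
E
```

```text
time_s: 21.53
eef_pos: [517.0, -129.8, 109.7]
tcp_rot: [-2.263, -1.706, -0.499]
ft_force: [-5.5, -0.7, 7.1]
width: 0.143
t 21.53 grasp pt box [  60.1 -165.5  126.9] F [-5.5 -0.7  7.1] w 12.2
time_s: 22.53
eef_pos: [471.6, -117.1, 139.2]
tcp_rot: [-2.268, -1.711, -0.512]
ft_force: [6.7, 2.2, 9.9]
width: 0.139
t 22.53 grasp pt box [  12.7 -165.9  156.4] F [6.7 2.2 9.9] w 11.9
scene stay pts 120 ang med 1.71 [ 0  0  0  0  0  0  1 93  5  0 13  8  0] rmax 133.0
   lid 1.73 977
side stay pts 219 ang med 1.61 [  0   0   0   0   0   0  44 152   1   0  10  12   0] rmax 124.0
   lid 1.7 2660
```

```bash
python3 -m crank '[[0,-10,0.5,0,0,0,0],[-1,-20,2,0,0,0,0],[-2,-29,5,0,0,0,0],[-4,-38,9,0,0,0,0],[-7,-45,15,0,0,0,0],[-10,-52,21,0,0,0,0],[-13,-58,28,0,0,0,0],[-17,-62,36,0,0,0,0],[-20,-65,43,0,0,0,0],[-22,-66,48,0,0,0,0],[-22,-66,48,0,0,0,0]]'
python3 - <<'E'
from h import *
tip(); joints(("scene","side"))
E
```

```text
time_s: 23.55
eef_pos: [407.3, -98.6, 85.4]
tcp_rot: [-2.266, -1.711, -0.508]
ft_force: [-7.0, -1.3, 6.5]
width: 0.135
t 23.55 grasp pt box [ -54.1 -165.7  102.6] F [-7.  -1.3  6.5] w 11.5
scene stay pts 135 ang med 0.32 [ 1 56 55  0  0  0  0  0  0  0 14  9  0] rmax 124.0
   lid 1.734 975
side stay pts 217 ang med 0.24 [  3 161  30   0   0   0   0   0   0   0  11  12   0] rmax 127.0
   lid 1.701 2655
```

```bash
python3 -m crank '[[-2,0,4,0,0,0,0],[-3,-1,7,0,0,0,0],[-5,-1,10,0,0,0,0],[-5,-1,11,0,0,0,0],[-5,-1,11,0,0,0,0]]'
python3 - <<'E'
from h import *
tip(); joints(("side",))
E
python3 -m crank '[[0,0,0,0,0,0,40],[0,0,0,0,0,0,40],[0,0,0,0,0,0,40],[0,0,-10,0,0,0,40],[0,0,-40,0,0,0,40],[0,0,-80,0,0,0,40],[0,0,-120,0,0,0,40],[0,0,-160,0,0,0,40],[0,0,-200,0,0,0,40],[0,0,-240,0,0,0,32],[0,0,-260,0,0,0,32]]'
python3 - <<'E'
from h import *
from rig import read_camera
tip(); joints(("side","wrist"))
c=read_camera("wrist"); v=Ro.from_euler('z',-BY,degrees=True).apply((cloud(c)-BO).reshape(-1,3))
m=(abs(v[:,1]+130)<4)&(v[:,0]>-95)&(v[:,0]<-10)&(v[:,2]>70)&(v[:,2]<130); q=v[m]; print(len(q),"slope",np.polyfit(q[:,0],q[:,2],1).round(3))
go([172,2,350],0,0); go([60,-60,350],0,0)
E
```

```text
time_s: 24.07
eef_pos: [405.7, -98.0, 72.7]
tcp_rot: [-2.264, -1.711, -0.505]
ft_force: [-1.6, -1.8, -2.5]
width: 0.134
t 24.07 grasp pt box [ -55.8 -165.6   90. ] F [-1.6 -1.8 -2.5] w 11.5
side stay pts 223 ang med 0.07 [ 83 119   0   0   0   0   0   0   0   0  11  10   0] rmax 128.0
   lid 1.699 2659
time_s: 25.03
eef_pos: [375.4, -206.0, 314.7]
tcp_rot: [-2.27, -1.716, -0.507]
ft_force: [0.7, -0.1, 1.1]
width: 0.374
t 25.03 grasp pt box [ -55.3 -277.7  332. ] F [ 0.7 -0.1  1.1] w 32.0
side stay pts 217 ang med 0.01 [154  42   0   0   0   0   0   0   0   0  12   9   0] rmax 127.0
   lid 1.7 2654
wrist stay pts 935 ang med 0.12 [102 630   0   0   0   0   0   0   0   0 203   0   0] rmax 127.0
   lid 1.699 6469
377 slope [-4.9000e-02  8.4924e+01]
t 25.18 row [253.1, 227.8, 97.2] [0.4, -24.8, 0.1] tcp [ 375.4 -204.9  311.2] F [0.1 0.9 0.2] w 32.1
t 25.18 row [197.2, 115.7, 70.4] [0.4, -24.8, 0.1] tcp [ 375.4 -204.9  311.2] F [0.1 0.9 0.2] w 32.1
```

Run:
```python
from h import *
from rig import read_camera
c=read_camera("wrist"); v=Ro.from_euler('z',-BY,degrees=True).apply((cloud(c)-BO).reshape(-1,3))
m=(abs(v[:,1]+130)<4)&(v[:,0]>-80)&(v[:,0]<5)&(v[:,2]>78)&(v[:,2]<130); q=v[m]; print(len(q),"slope",np.polyfit(q[:,0],q[:,2],1).round(3))
go([172,2,350],0,0); go([100,0,350],0,0)
```

```text
369 slope [5.0000e-03 8.6948e+01]
t 25.23 row [253.1, 228.6, 94.7] [0.2, -25.0, 0.1] tcp [ 374.9 -203.9  309.1] F [-0.5 -0.4 -1.3] w 32.0
t 25.23 row [251.5, 156.6, 93.7] [0.2, -25.0, 0.1] tcp [ 374.9 -203.9  309.1] F [-0.5 -0.4 -1.3] w 32.0
```

The stay is level (slope 0.005). Going above the open lid's handle.

```bash
python3 -m crank '[[0,0,-15,0,-7,0,30],[253,228,94,0,-25,0,30],[253,228,94,0,-25,0,30],[253,228,94,0,-25,0,30],[253,228,94,0,-25,0,30],[253,228,94,0,-25,0,30],[253,228,94,0,-25,0,30],[253,228,94,0,-25,0,30],[253,228,94,0,-25,0,30],[253,228,94,0,-25,0,30],[253,228,94,0,-25,0,30]]'
python3 - <<'E'
from h import *
from rig import read_camera
tip(); go([173,1,245],0,0)
c=read_camera("wrist"); v=Ro.from_euler('z',-BY,degrees=True).apply((cloud(c)-BO).reshape(-1,3))
m=(abs(v[:,1])<35)&(v[:,2]>225)&(v[:,2]<262)&(v[:,0]>140)&(v[:,0]<200); q=v[m]; print("bar",len(q),np.median(q,0).round(1) if len(q) else "")
E
```

```text
time_s: 26.15
eef_pos: [669.6, -3.4, 327.2]
tcp_rot: [-2.502, -1.898, 0.001]
ft_force: [-0.2, 0.2, -1.1]
width: 0.351
t 26.15 grasp pt box [171.9   6.1 346.2] F [-0.2  0.2 -1.1] w 30.0
t 26.15 row [-5.2, 1.2, 101.2] [-0.1, -0.0, 0.4] tcp [669.6  -3.4 327.2] F [-0.2  0.2 -1.1] w 30.0
bar 1271 [170.9   1.6 247.7]
```

```bash
python3 -m crank '[[-4,0,35,0,0,0,30],[-5,0,70,0,0,0,30],[-5,0,95,0,0,0,30],[-5,0,103,0,0,0,30],[-5,0,103,0,0,0,30],[-5,0,103,0,0,0,0],[-5,0,103,0,0,0,0],[-5,0,103,0,0,0,0],[-5,0,103,0,0,0,0],[-5,0,103,0,0,0,0]]'
python3 - <<'E'
from h import *
tip()
E
python3 -m crank '[[0,-7,-4,0,0,0,0],[0,-15,-7,0,0,0,0],[0,-23,-11,0,0,0,0],[0,-31,-13,0,0,0,0],[0,-40,-16,0,0,0,0],[0,-48,-18,0,0,0,0],[0,-57,-19,0,0,0,0],[0,-65,-20,0,0,0,0],[0,-74,-21,0,0,0,0],[0,-82,-21,0,0,0,0],[0,-82,-21,0,0,0,0]]'
python3 - <<'E'
from h import *
tip()
E
```

```text
time_s: 27.03
eef_pos: [667.3, -10.3, 227.0]
tcp_rot: [2.503, 1.896, -0.001]
ft_force: [-1.3, -1.0, 2.9]
width: 0.114
t 27.03 grasp pt box [171.5  -1.1 246. ] F [-1.3 -1.   2.9] w 9.8
time_s: 27.95
eef_pos: [587.3, 12.3, 250.1]
tcp_rot: [2.502, 1.896, 0.0]
ft_force: [-0.8, -1.4, 8.8]
width: 0.111
t 27.95 grasp pt box [ 88.4  -1.5 269.1] F [-0.8 -1.4  8.8] w 9.5
```

```bash
python3 -m crank '[[0,-9,0,0,0,0,0],[0,-17,1,0,0,0,0],[0,-26,2,0,0,0,0],[0,-34,3,0,0,0,0],[0,-43,5,0,0,0,0],[0,-51,7,0,0,0,0],[0,-59,10,0,0,0,0],[0,-67,13,0,0,0,0],[0,-75,17,0,0,0,0],[0,-82,21,0,0,0,0],[0,-90,25,0,0,0,0],[0,-97,30,0,0,0,0]]'
python3 - <<'E'
from h import *
tip()
E
python3 -m crank '[[0,-7,5,0,0,0,0],[0,-14,10,0,0,0,0],[0,-20,16,0,0,0,0],[0,-26,22,0,0,0,0],[0,-32,28,0,0,0,0],[0,-38,35,0,0,0,0],[0,-43,42,0,0,0,0],[0,-43,42,0,0,0,0]]'
python3 - <<'E'
from h import *
tip()
E
```

```text
time_s: 28.95
eef_pos: [492.7, 39.0, 218.7]
tcp_rot: [2.502, 1.897, -0.0]
ft_force: [-1.8, 1.0, 1.2]
width: 0.11
t 28.95 grasp pt box [ -9.8  -1.9 237.7] F [-1.8  1.   1.2] w 9.4
time_s: 29.62
eef_pos: [449.7, 51.0, 174.2]
tcp_rot: [-2.503, -1.897, 0.003]
ft_force: [1.7, 1.0, -2.5]
width: 0.111
t 29.62 grasp pt box [-54.4  -2.2 193.2] F [ 1.7  1.  -2.5] w 9.5
```

```bash
python3 -m crank '[[0,-3,4,0,0,0,0],[0,-5,8,0,0,0,0],[0,-7,12,0,0,0,0],[0,-9,16,0,0,0,0],[0,-11,20,0,0,0,0],[0,-13,24,0,0,0,0],[0,-14,26,0,0,0,0],[0,-15,28,0,0,0,0],[0,-15,28,0,0,0,0]]'
python3 - <<'E'
from h import *
tip()
E
python3 -m crank '[[0,0,1,0,0,0,0],[0,-1,2,0,0,0,0],[0,-1,3,0,0,0,0],[0,-1,3,0,0,0,0]]'
python3 - <<'E'
from h import *
tip()
E
```

```text
time_s: 30.37
eef_pos: [435.0, 55.1, 145.8]
tcp_rot: [-2.503, -1.897, 0.003]
ft_force: [0.0, 1.3, -1.0]
width: 0.108
t 30.37 grasp pt box [-69.7  -2.3 164.8] F [ 0.   1.3 -1. ] w 9.2
time_s: 30.7
eef_pos: [433.9, 55.4, 142.7]
tcp_rot: [-2.502, -1.897, 0.004]
ft_force: [-3.4, 1.8, 1.4]
width: 0.109
t 30.7 grasp pt box [-70.9  -2.3 161.7] F [-3.4  1.8  1.4] w 9.3
```

```bash
cat >> h.py <<'E'
def lidtop(n="side"):
    from rig import read_camera
    v=Ro.from_euler('z',-BY,degrees=True).apply((cloud(read_camera(n))-BO).reshape(-1,3))
    m=(abs(v[:,1])<105)&(abs(v[:,0])<85)&(v[:,2]>92)&(v[:,2]<135)
    q=v[m]; 
    for _ in range(4):
        p=np.polyfit(q[:,0],q[:,2],1); r=abs(np.polyval(p,q[:,0])-q[:,2]); q=q[r<max(3,2*np.median(r))]
    print("lid plane",p.round(4),len(q))
E
python3 - <<'E'
from h import *
lidtop(); lidtop("scene")
E
python3 -m crank '[[0,0,1,0,0,0,0],[0,0,2,0,0,0,0],[0,0,3,0,0,0,0],[0,0,3,0,0,0,0]]'
python3 - <<'E'
from h import *
tip(); lidtop()
E
```

```text
lid plane [-1.74000e-02  9.75112e+01] 2244
lid plane [-8.800000e-03  1.006667e+02] 1596
time_s: 31.13
eef_pos: [433.3, 55.6, 141.0]
tcp_rot: [-2.5, -1.896, 0.007]
ft_force: [-8.4, 1.6, 8.4]
width: 0.109
t 31.13 grasp pt box [-71.4  -2.2 160. ] F [-8.4  1.6  8.4] w 9.3
lid plane [-1.15000e-02  9.68541e+01] 2215
```

The lid is down on the rim (8 N contact). Releasing and retreating upward, back towards the robot.

```bash
python3 -m crank '[[0,0,0,0,0,0,36],[0,0,0,0,0,0,36],[0,0,0,0,0,0,36],[0,0,-10,0,0,0,36],[0,0,-40,0,0,0,36],[0,0,-80,0,0,0,36],[0,0,-120,0,0,0,36],[0,0,-150,0,0,0,36],[-40,0,-150,0,0,0,36],[-80,0,-150,0,0,0,36],[-120,0,-150,0,0,0,36],[-120,0,-150,0,0,0,36]]'
python3 - <<'E'
from h import *
from rig import read_camera
tip(); lidtop(); joints(("side",))
c=read_camera("scene"); d=read_camera("side")
im=np.zeros((600,800,3),np.uint8); im[:300,:480]=cv2.resize(c["color"],(480,300)); im[300:,:480]=cv2.resize(d["color"],(480,300)); im[:300,480:]=cv2.resize(c["color"][150:250,240:346],(320,300)); im[300:,480:]=cv2.resize(d["color"][160:265,290:420],(320,300))
cv2.imwrite("pics/fin.png",im[:,:,::-1])
a=dict(np.load("scene0.npz"))["color"].astype(int); df=abs(a-c["color"].astype(int)).max(2)>60
n,l,s,_=cv2.connectedComponentsWithStats(cv2.morphologyEx(df.astype(np.uint8),cv2.MORPH_OPEN,np.ones((3,3)))); print([x.tolist() for x in s[1:] if x[4]>25])
E
```

```text
time_s: 32.18
eef_pos: [400.6, -65.3, 292.2]
tcp_rot: [2.512, 1.887, -0.009]
ft_force: [0.2, -0.1, 0.4]
width: 0.424
t 32.18 grasp pt box [ -69.6 -127.5  311.2] F [ 0.2 -0.1  0.4] w 36.2
lid plane [-1.0400e-02  9.6849e+01] 2393
side stay pts 139 ang med 0.03 [90 39  0  0  0  0  0  0  0  0  0 10  0] rmax 128.0
[[130, 0, 127, 15, 1068], [314, 0, 25, 12, 256], [398, 0, 26, 7, 124], [125, 6, 58, 25, 790], [301, 15, 6, 8, 30], [273, 26, 12, 7, 68], [300, 29, 14, 9, 97], [157, 31, 7, 8, 45], [260, 32, 26, 11, 191], [326, 34, 15, 9, 104], [251, 39, 65, 94, 2214], [137, 44, 43, 25, 422], [381, 44, 24, 10, 150], [286, 46, 6, 8, 41], [376, 54, 9, 12, 83], [349, 60, 49, 51, 1461], [312, 88, 4, 10, 36], [360, 245, 25, 32, 209]]
```

View pics/fin.png

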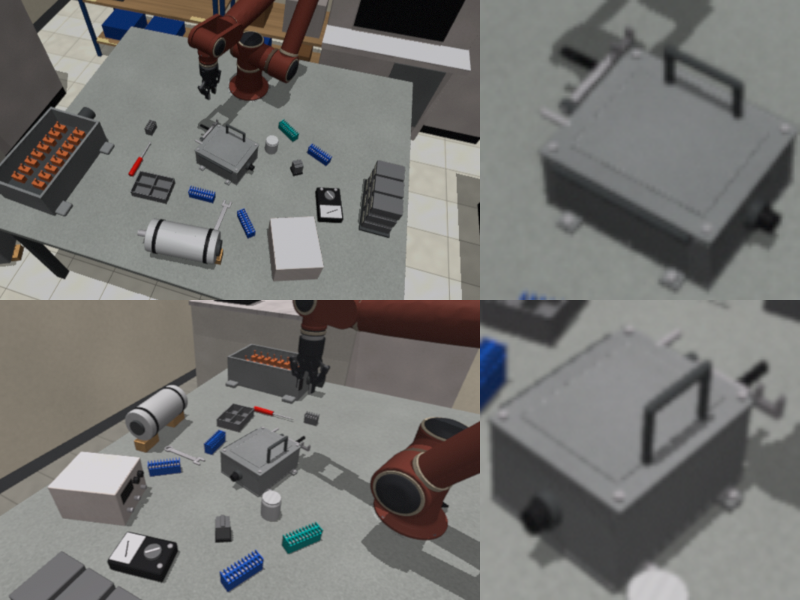

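The final picture shows the lid shut at (625,130), the stay folded at (600,80), and the block gone from the bench. Image differences on the bench appear only at the block's old place, apart from the arm and its shadow.

```bash
python3 -c "
from rig import robot
print(robot.finish_job())"
```

```text
the job is handed in; nothing more can be done
None
```

The job is done and handed in at about 32 s of the 72 s limit; no verdict is reported back.

**What I did**
- I swung the lid open to 1.70 rad and hooked the stay on the pin (2.47 rad by depth fit).
- I set the long grey block into the cradle. It sat at (-12, -50) mm in box axes, yaw 0.1°, tilt under 0.4°.
- I lifted the stay off and folded it back down (slope 0.005) while the lid stood at 1.70 rad. Then I lowered the lid by its handle onto the rim, with about 8 N at contact.

**Last checks**
- **Lid:** the plane fit gave a slope of about 0.01, about as flat as the depth can show, and the picture shows it shut.
- **Stay:** its angle read about 0.03 rad.
- **Bench:** nothing moved except the block, judged by comparing the scene camera's first and last pictures.
- **Forces:** the largest wrist reading I saw was about 40 N, a 29 N push while seating the hook. I only read forces at the ends of moves.

**What disagreed**
- The scene camera read the open lid 0.03 rad higher than the other two cameras.
- The knob and the handle slipped 5–11 mm in the pads during the swings, without harm.

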